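# Latch the open casting mould

### The job

Two plywood casting moulds lie on the plaster carver's bench; one is already latched, the other stands open. On the open one, swing the latch's upright loop by its blue knob over the yellow keeper and lower it behind the keeper while the red lever is still raised, then press the lever right down past centre so that it draws the far half up against the near half and stays shut. Do not shift the plaster star, and let go of everything.

Things in the scene. Friction and masses are not known exactly. Their poses are not given: they have to be found in the camera images.
- loop_knob (a point): Centre of the open latch's blue knob: cylinder 30 mm long along its y (across the latch), 16 mm thick, ends free to pinch; it turns in that grasp. In its frame the loop's end bar is at z -26 mm and the pin to the lever at x -122, z -39, about which it swings (follow an arc). Loop of 6 mm rod, 42 mm wide, near upright at first (60 to 86 degrees); stiff pin, but below 50 degrees it falls..
- lever_end (a point): Middle of the red pad (36 x 34 x 8 mm), 95 mm from the lever's pivot; its x points to the pivot, y along the pivot's axis, z out of the upper face. Pivot 68 mm above bench, 13 above the mould. Starts 65 to 80 degrees up (stop at 89), stiff, leaning away from the keeper; push it farther from the keeper and down in an arc until level. Dead centre is 11 degrees before; 6 to 10 N, then it stays.
- keeper (a point): Middle of the top edge of the open mould's yellow keeper, a plate 22 mm wide, 6 thick, 93 mm above bench, leaning 12 degrees to +x. x level, from lever past keeper; z up. The bar's seat is on the dark foot behind: 21 mm below, 2 to 14 mm to +x; the knob is then 8 to 24 mm to +x, 5 up. Cross with the knob 25 mm up. The far half is sprung, 8 mm open; the latch draws it and the keeper 6 mm in.
- plaster_star: Loose white eight-pointed plaster star, 93 mm over its points, 16 mm thick, lying flat beside the moulds; origin under its centre. Not to be shifted.

How it is judged:
By the outcome, as a careful person would: the job done as asked, in the order asked, and still so for the second after the job is handed in, with the robot touching nothing.
It also fails if it takes over 48 s, if anything falls off the work surface, if the arm or the gripper's body presses on something with over 40 N, if the wrist force passes 120 N, or if a joint passes its speed limit or range.

### The arm

A 6-joint arm with a two-finger parallel gripper is mounted at the origin on the work surface. World frame = base frame: x ahead of the robot, y to its left, z up, the work surface at z = 0. Lengths are in m, angles in rad, forces in N, time in s.
With the tool pointing down it reaches from about 0.375 to 0.975 m from the base axis. Payload 3.8 kg.
Tool frame: the origin (TCP) lies at the very end of the fingers, on their centre line; the grasp point (between the pads) lies 19 mm behind it (bot.pinch_z is the distance from the TCP to the grasp point, in m); x points along the fingers, y is the direction in which the jaws open and shut, and the axes are right-handed (so a half turn about x gives the same grasp; the last joint's range is limited). The gripper opens to 85 mm and grips with 20 to 120 N. Pads are 22 mm wide; open, the fingers measure 114 mm over their backs; the gripper's body (76 mm by 85 mm) begins 54 mm behind the grasp point. The pads swing forward as they close: fully open they stand 13 mm farther back than shut.
Start: joints at [-1.25, 0.264, 1.604, -0, 1.274, -0.037], TCP at [0.236, -0.632, 0.231] pointing down, gripper open.
Joint ranges: [-2.63, 2.63], [-0.94, 2.18], [0.31, 2.57], [-1.31, 4.45], [0, 2.66], [-2.55, 2.55]. Speed limits (rad/s): [2.57, 2.57, 3.14, 3.14, 3.14, 3.14].

### API

Orientations are given as a rotation vector (axis times angle).
In Python, from workcell import monitor, imaging, finish_job, bot gives the robot as it stands.
- The arm moves only by the tool jog_arm, never from a script. Its argument "rows" is a list of rows, each a list of 7 numbers: the shift along the tool's x, y, z in m, then the turn, a rotation vector about the tool's x, y, z in rad, then the opening in per cent of the stroke, from 0 (shut) to 100 (fully open). A call has 1 to 20 rows; each row is the pose to reach, as a shift and turn from the pose measured when the call began, along the tool's axes at that moment; what a row does not reach only later rows make up. A row lasts 1/10 s, in which the tool goes at most 50 mm and 8.59 degrees, less where a joint would pass 70% of its speed; a pose out of reach is approached as far as the arm can. A call with a gripper value outside its range is refused whole. The fingers move at their own pace and stop on an object; "force" is the grip in N (left out, the last holds). Time passes only in rows, so rows that repeat a pose let the fingers close. It gives the time, the measured TCP pose, the force and the opening at its end, in the units of the state.
- monitor.read_state(): the state, without advancing time (a new reading comes with each control period).
- imaging.read_camera(name): name is "scene" or "top"; returns the picture (384x512x3 uint8, blue, green, red); there is no depth.
- imaging.camera_params(name): a dict with "fx", "fy", "cx", "cy" (pixels), "T" (4x4, takes a point from camera to world coordinates). Camera axes: x right, y down, z forward; pixel columns grow to the right and rows downward; lengths in m; the calibration is good to about 2 mm. A picture is of the moment at which its call begins. camera_params takes no time and is no camera call.
- finish_job(): hands the job in, once; it reports no verdict.
The state is a dict: "time": time; "q": joint angles; "joint_vel": joint speeds; "joint_torque": joint torques, N m; "tool_pos": TCP position; "tcp_rot": TCP orientation; "wrist_force": force on the tool from outside, world axes, zero at the start; "torque": the same for the moment, N m; "width": opening from 0.0 (shut) to 1.0 (fully open).
Only numpy, scipy, OpenCV 4.12 (cv2) and the standard library are available. Lean on these libraries where they do the work, as an engineer would, in place of code of your own. Each camera call takes 0.05 s, during which the arm holds its last target. There are 200 camera calls.

## Working session

There is one attempt and no reset: what is moved stays moved. The work goes in short steps, Python scripts to look and compute and a tool call to move; the robot and the scene stay as the last step left them, time stands still between calls to the robot, and variables do not carry over. Pictures are saved under pics/ and viewed, about 8 in all and at most 12, crops included, and the job is handed in when it is done.

Besides the shell and the picture viewer there is one more tool, called after "Emit:" by a JSON object that holds its "fn" and its "kwargs". jog_arm: Moves the arm, as the interface text tells. Its arguments: {"type":"object","properties":{"rows":{"type":"array","items":{"type":"array","items":{"type":"number"}}},"force":{"type":"number"}},"required":["rows"]}

```bash
ls; mkdir -p pics; python3 - <<'E'
from workcell import monitor, imaging
import cv2, numpy as np
for n in("scene","top"):
    im=imaging.read_camera(n); cv2.imwrite(f"pics/{n}0.png",im)
    p=imaging.camera_params(n); print(n,p["fx"],p["fy"],p["cx"],p["cy"]); print(np.round(p["T"],4).tolist())
s=monitor.read_state(); print(s)
E
```

```text
pics
scene 468.0543561318114 468.0543561318114 247.93151581853758 183.78041186330915
[[0.3938, 0.7021, -0.5933, 1.2949], [0.9192, -0.2998, 0.2554, -0.3495], [0.0014, -0.6459, -0.7634, 1.0523], [0.0, 0.0, 0.0, 1.0]]
top 425.7520329313766 425.7520329313766 257.6096023577764 189.74016397436972
[[-0.0253, -0.996, 0.0858, 0.4692], [-0.9997, 0.0257, 0.0045, -0.0112], [-0.0067, -0.0857, -0.9963, 1.2521], [0.0, 0.0, 0.0, 1.0]]
{'time': 0.1, 'q': array([-1.24989814e+00,  2.64659361e-01,  1.60525512e+00, -1.34859528e-05,
        1.27373126e+00, -3.68746408e-02]), 'joint_vel': array([-0.0019614 , -0.00097686, -0.00291064, -0.00078053, -0.00090839,
        0.00106502]), 'joint_torque': array([ 1.57272651e-03, -5.16707325e+01, -3.68589020e+01,  5.32429704e-05,
        6.33824980e-03, -1.46334810e-05]), 'tool_pos': array([ 0.23617346, -0.6316102 ,  0.23008943]), 'tcp_rot': array([ 2.02705099,  0.36868235, -2.02767595]), 'wrist_force': array([0.39662811, 0.39230238, 0.51048349]), 'torque': array([-0.01261676, -0.0051699 ,  0.02934104]), 'width': 0.9997691580368705}
```

View pics/scene0.png

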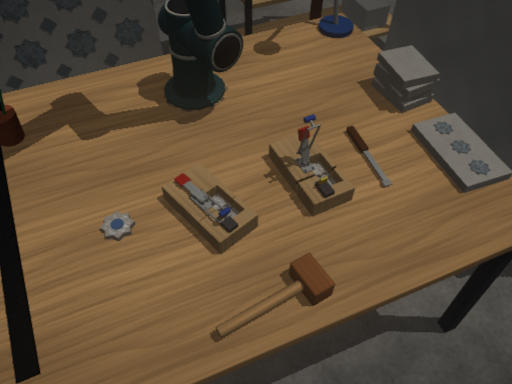

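View pics/top0.png

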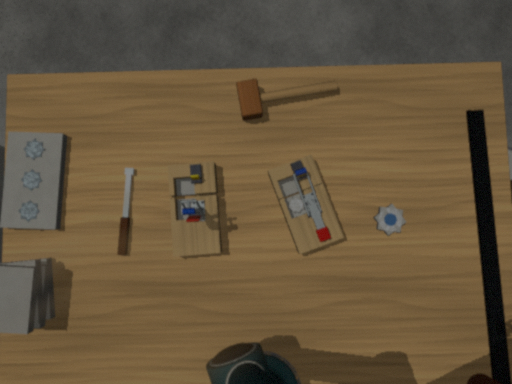

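The open mould is at about (310,175) in scene and (195,210) in top; its keeper points away from the robot (+x). Next I mask the colours and triangulate.

```bash
cat >h.py <<'E'
import cv2, numpy as np
from workcell import imaging, monitor
P={n:imaging.camera_params(n) for n in("scene","top")}
def ray(n,u,v):
    p=P[n];T=np.array(p["T"]);d=T[:3,:3]@[(u-p["cx"])/p["fx"],(v-p["cy"])/p["fy"],1];return T[:3,3],d/np.linalg.norm(d)
def plane(n,u,v,z):
    o,d=ray(n,u,v);return o+d*(z-o[2])/d[2]
def tri(a,b):
    o1,d1=ray("scene",*a);o2,d2=ray("top",*b)
    s=np.linalg.lstsq(np.c_[d1,-d2],o2-o1,rcond=None)[0]
    p,q=o1+s[0]*d1,o2+s[1]*d2;return (p+q)/2,np.linalg.norm(p-q)
def proj(n,X):
    p=P[n];T=np.array(p["T"]);c=T[:3,:3].T@(np.array(X)-T[:3,3]);return c[0]/c[2]*p["fx"]+p["cx"],c[1]/c[2]*p["fy"]+p["cy"]
R={"blue":((105,110,40),(130,255,255)),"yellow":((22,150,90),(33,255,255)),"red":((172,150,60),(180,255,255)),"red0":((0,170,60),(5,255,255))}
def blobs(im,c,roi,amin=6):
    x,y,w,h=roi;hsv=cv2.cvtColor(im[y:y+h,x:x+w],cv2.COLOR_BGR2HSV)
    m=cv2.inRange(hsv,*[np.array(t) for t in R[c]])
    if c=="red": m|=cv2.inRange(hsv,*[np.array(t) for t in R["red0"]])
    k,l,s,ce=cv2.connectedComponentsWithStats(m)
    return [(int(s[i,4]),tuple(np.round(ce[i]+[x,y],1)),tuple(map(int,s[i,:4]+[x,y,0,0]))) for i in range(1,k) if s[i,4]>=amin]
def crops(name,rs,size=(400,500)):
    o=[]
    for im,(x,y,w,h) in rs: o.append(cv2.resize(im[y:y+h,x:x+w],size,interpolation=cv2.INTER_CUBIC))
    cv2.imwrite(name,np.hstack(o))
E
python3 - <<'E'
from h import *
s=cv2.imread("pics/scene0.png");t=cv2.imread("pics/top0.png")
for c in("blue","yellow","red"):
    print(c,blobs(s,c,(260,100,100,120)),blobs(t,c,(160,150,75,115)))
crops("pics/c0.png",[(s,(266,108,88,110)),(t,(160,155,88,110))])
E
```

```text
blue [(37, (np.float64(309.8), np.float64(117.6)), (305, 115, 10, 6))] [(68, (np.float64(188.6), np.float64(210.6)), (183, 208, 12, 6))]
yellow [(15, (np.float64(323.9), np.float64(178.3)), (321, 177, 7, 4))] [(18, (np.float64(193.6), np.float64(175.8)), (190, 175, 8, 3))]
red [(42, (np.float64(302.7), np.float64(131.2)), (299, 127, 9, 13)), (8, (np.float64(307.4), np.float64(135.4)), (306, 133, 3, 5))] [(33, (np.float64(192.4), np.float64(218.9)), (187, 217, 12, 4))]
```

View pics/c0.png

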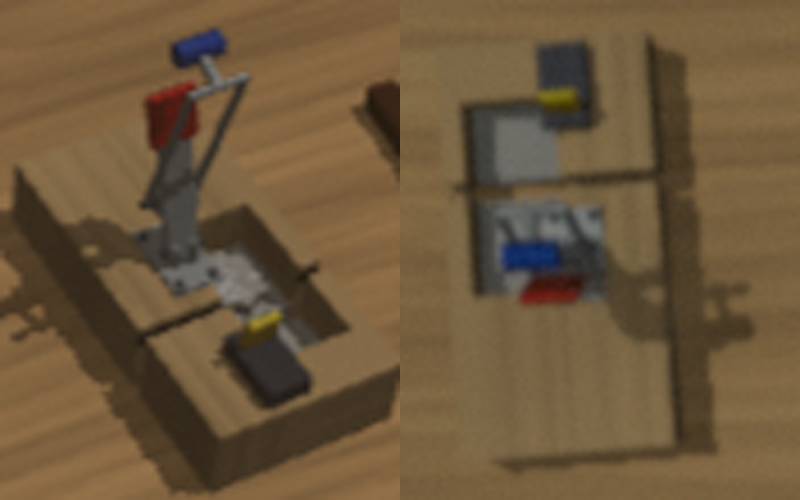

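```bash
python3 - <<'E'
from h import *
k,e=tri((309.8,117.6),(188.6,210.6)); print("knob",k,e)
y,e=tri((323.9,177.6),(193.6,175.4)); print("keeper",y,e)
print("keeper plane93",plane("scene",323.9,177.3,.093),plane("top",193.6,175.4,.093))
r,e=tri((303.5,131.8),(192.4,218.9)); print("red",r,e)
# mould edges on top face z=.055 (crop px/4.545+off)
f=lambda n,x,y:plane(n,(x-(400 if n=="top" else 0))/4.545+(160 if n=="top" else 266),y/4.545+(155 if n=="top" else 108),.055)
a,b=f("top",680,450),f("top",650,40);print("right edge",a,b,np.degrees(np.arctan2(*(b-a)[1::-1])))
a,b=f("scene",15,165),f("scene",215,440);print("left edge",a,b,np.degrees(np.arctan2(*(b-a)[1::-1])))
a,b=f("top",457,187),f("top",660,178);print("split",a,b,np.degrees(np.arctan2(*(b-a)[1::-1])))
d=(y-k);print("knob->keeper deg",np.degrees(np.arctan2(d[1],d[0])))
star=[plane("top",390,219,.016)];print("star",star)
E
```

```text
knob [0.51171915 0.16151704 0.23117864] 0.0027033332996402046
keeper [0.61254974 0.16804495 0.09638763] 0.00017197977831311887
keeper plane93 [0.60915958 0.17032276 0.093     ] [0.61300748 0.16864976 0.093     ]
red [0.49239551 0.16189817 0.16371317] 0.0004952038958542634
right edge [0.39509698 0.09914615 0.055     ] [0.64928605 0.11332174 0.055     ] 3.1919587545634536
left edge [0.40210187 0.10438161 0.055     ] [0.65691079 0.11661989 0.055     ] 2.7497600398159205
split [0.56033727 0.23475265 0.055     ] [0.5626916  0.10855305 0.055     ] -88.93123972776496
knob->keeper deg 3.7042396603104053
star [array([ 0.48086618, -0.38603331,  0.016     ])]
```

The two views agree: latch yaw is about 3°, the keeper is at (0.612, 0.169, 0.093), the knob at (0.512, 0.162, 0.23), and the lever is about 75–80° up. Next I work out the approach.

```bash
cat >>h.py <<'E'
from scipy.spatial.transform import Rotation as Ro
YAW=np.radians(3.0);U=np.array([np.cos(YAW),np.sin(YAW),0]);V=np.array([-U[1],U[0],0]);Z=np.array([0,0,1.])
K=np.array([.612,.169,0])   # keeper, horizontally
def L(a,z,l=0): return K+a*U+l*V+z*Z      # latch coordinates -> world
def inL(p): d=np.array(p)-K;return np.round([d@U,d@V,d[2]],4)
def rel(pos,tilt=0,sgn=None):
    s=monitor.read_state();R0=Ro.from_rotvec(s["tcp_rot"]).as_matrix()
    y=V*(sgn or np.sign(R0[:,1]@V)); x=-Z; R=np.c_[x,y,np.cross(x,y)]
    if tilt: R=Ro.from_rotvec(tilt*V).as_matrix()@R
    return np.round(R0.T@(np.array(pos)-s["tool_pos"]),4).tolist(),np.round(Ro.from_matrix(R0.T@R).as_rotvec(),4).tolist()
E
python3 - <<'E'
from h import *
s=monitor.read_state();print(Ro.from_rotvec(s["tcp_rot"]).as_matrix().round(3))
print(inL([.5117,.1615,.231]),inL([.4924,.1619,.1637]))
for g in(1,-1):print(g,rel([.5117,.1618,.31],sgn=g))
print(rel([.40,-.632,.31]),rel([.5117,-.2,.31]))
E
```

```text
[[-0.001  0.35  -0.937]
 [ 0.002 -0.937 -0.35 ]
 [-1.    -0.002 -0.   ]]
[-0.1006 -0.0022  0.231 ] [-0.1198 -0.0008  0.1637]
1 ([-0.0785, -0.6468, -0.5359], [-2.8362, -0.0029, 0.0004])
-1 ([-0.0785, -0.6468, -0.5359], [0.3054, 0.0003, 0.002])
([-0.08, 0.0576, -0.1533], [0.3054, 0.0003, 0.002]) ([-0.0793, -0.308, -0.4092], [0.3054, 0.0003, 0.002])
```

Emit:
{"fn": "jog_arm", "kwargs": {"rows": [[-0.079, -0.308, -0.409, 0.305, 0, 0.002, 100], [-0.079, -0.308, -0.409, 0.305, 0, 0.002, 100], [-0.079, -0.308, -0.409, 0.305, 0, 0.002, 100], [-0.079, -0.308, -0.409, 0.305, 0, 0.002, 100], [-0.079, -0.308, -0.409, 0.305, 0, 0.002, 100], [-0.079, -0.308, -0.409, 0.305, 0, 0.002, 100], [-0.079, -0.308, -0.409, 0.305, 0, 0.002, 100], [-0.079, -0.308, -0.409, 0.305, 0, 0.002, 100], [-0.079, -0.308, -0.409, 0.305, 0, 0.002, 100], [-0.079, -0.308, -0.409, 0.305, 0, 0.002, 100], [-0.079, -0.647, -0.536, 0.305, 0, 0.002, 100], [-0.079, -0.647, -0.536, 0.305, 0, 0.002, 100], [-0.079, -0.647, -0.536, 0.305, 0, 0.002, 100], [-0.079, -0.647, -0.536, 0.305, 0, 0.002, 100], [-0.079, -0.647, -0.536, 0.305, 0, 0.002, 100], [-0.079, -0.647, -0.536, 0.305, 0, 0.002, 100], [-0.079, -0.647, -0.536, 0.305, 0, 0.002, 100], [-0.079, -0.647, -0.536, 0.305, 0, 0.002, 100], [-0.079, -0.647, -0.536, 0.305, 0, 0.002, 100]]}}

```text
time: 2.0
tool_pos: [0.511, 0.1655, 0.3098]
tcp_rot: [2.191, 0.064, -2.194]
wrist_force: [-0.4, -0.4, -0.0]
width: 1.0
```

```bash
python3 - <<'E'
from h import *
s=monitor.read_state();print(inL(s["tool_pos"]))
print(rel(L(-.1005,.213,-.0018)))
s=cv2.imwrite("pics/s1.png",imaging.read_camera("scene"))
im=cv2.imread("pics/s1.png");crops("pics/c1.png",[(im,(230,40,140,140))],(600,600))
E
```

```text
[-0.101   0.0018  0.3098]
([0.0968, 0.0037, -0.0006], [0.0053, 0.0013, 0.0011])
```

View pics/c1.png

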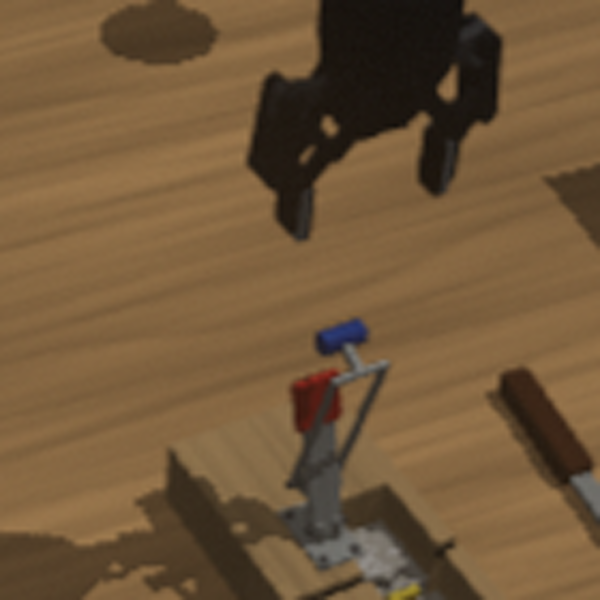

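The view shows the open fingers (crop ~(295,235) and (437,190)) straddling the space above the knob (342,337). I'll go down and close.

Emit:
{"fn": "jog_arm", "kwargs": {"rows": [[0.05, 0.0037, 0, 0.005, 0, 0, 100], [0.097, 0.0037, 0, 0.005, 0, 0, 100], [0.097, 0.0037, 0, 0.005, 0, 0, 100], [0.097, 0.0037, 0, 0.005, 0, 0, 60], [0.097, 0.0037, 0, 0.005, 0, 0, 55], [0.097, 0.0037, 0, 0.005, 0, 0, 50], [0.097, 0.0037, 0, 0.005, 0, 0, 50]], "force": 25}}

```text
time: 2.75
tool_pos: [0.5129, 0.16, 0.2155]
tcp_rot: [2.199, 0.057, -2.192]
wrist_force: [-0.0, -0.1, 0.2]
width: 0.499
```

```bash
python3 - <<'E'
from h import *
s=monitor.read_state();print(inL(s["tool_pos"]))
for n,r in(("scene",(285,80,60,60)),("top",(155,170,80,80))): cv2.imwrite(f"pics/{n}2.png",imaging.read_camera(n))
crops("pics/c2.png",[(cv2.imread("pics/scene2.png"),(270,75,80,80)),(cv2.imread("pics/top2.png"),(150,170,80,80))],(400,400))
E
```

```text
[-0.0994 -0.0038  0.2155]
```

View pics/c2.png

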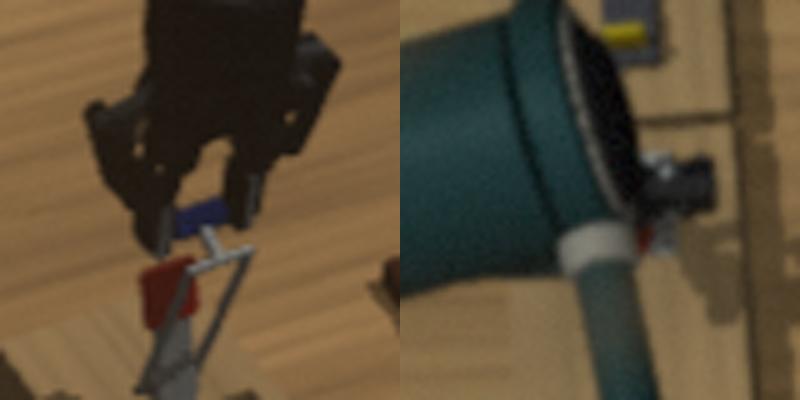

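In the scene view the knob (crop ~(202,218)) sits between the pads at tip height. I'll close.

Emit:
{"fn": "jog_arm", "kwargs": {"rows": [[0.001, 0, 0, 0, 0, 0, 30], [0.001, 0, 0, 0, 0, 0, 15], [0.001, 0, 0, 0, 0, 0, 10], [0.001, 0, 0, 0, 0, 0, 10], [0.001, 0, 0, 0, 0, 0, 10]], "force": 30}}

```text
time: 3.35
tool_pos: [0.5127, 0.1618, 0.2146]
tcp_rot: [2.2, 0.06, -2.194]
wrist_force: [-0.6, 5.3, 2.9]
width: 0.339
```

```bash
python3 - <<'E'
from h import *
s=monitor.read_state();print(inL(s["tool_pos"]),s["width"]*85,s["wrist_force"])
R0=Ro.from_rotvec(s["tcp_rot"]).as_matrix()
# arc: knob about the pin
k0=np.array([-.1006,.230]); off=inL(s["tool_pos"])
for px,pz in((-.107,.102),(-.105,.103),(-.110,.102)):
    r=np.hypot(*(k0-[px,pz])); t0=np.arctan2(k0[1]-pz,k0[0]-px); print(px,pz,"r",r,np.degrees(t0))
px,pz=-.107,.102; r=.128; t0=np.arctan2(k0[1]-pz,k0[0]-px)
for t in np.radians([87,79,71,63,55,47,39,31,23,15,8,3,0,-2]):
    k=np.array([px+r*np.cos(t),pz+r*np.sin(t)]); d=k-k0
    w=d[0]*U+d[1]*Z
    print(round(np.degrees(t)),k.round(4),np.round(R0.T@w,3))
E
```

```text
[-0.0995 -0.002   0.2146] 28.84893106818834 [-0.62248711  5.25430192  2.93917332]
-0.107 0.102 r 0.12815990012480502 87.13759477388825
-0.105 0.103 r 0.1270761976138726 88.01574303326717
-0.11 0.102 r 0.1283446921380078 85.79988087093258
87 [-0.1003  0.2298] [ 0.  0. -0.]
79 [-0.0826  0.2276] [ 0.002 -0.    -0.018]
71 [-0.0653  0.223 ] [ 0.007 -0.    -0.035]
63 [-0.0489  0.216 ] [ 0.014  0.    -0.052]
55 [-0.0336  0.2069] [ 0.023  0.    -0.067]
47 [-0.0197  0.1956] [ 0.035  0.    -0.081]
39 [-0.0075  0.1826] [ 0.048  0.    -0.093]
31 [0.0027 0.1679] [ 0.062  0.    -0.103]
23 [0.0108 0.152 ] [ 0.078  0.    -0.111]
15 [0.0166 0.1351] [ 0.095  0.    -0.117]
8 [0.0198 0.1198] [ 0.111  0.    -0.12 ]
3 [0.0208 0.1087] [ 0.122  0.    -0.121]
0 [0.021 0.102] [ 0.128  0.    -0.121]
-2 [0.0209 0.0975] [ 0.133  0.    -0.121]
```

Emit:
{"fn": "jog_arm", "kwargs": {"rows": [[0.001, 0, -0.009, 0, 0, 0, 10], [0.002, 0, -0.018, 0, 0, 0, 10], [0.004, 0, -0.027, 0, 0, 0, 10], [0.007, 0, -0.035, 0, 0, 0, 10], [0.01, 0, -0.044, 0, 0, 0, 10], [0.014, 0, -0.052, 0, 0, 0, 10], [0.018, 0, -0.06, 0, 0, 0, 10], [0.023, 0, -0.067, 0, 0, 0, 10], [0.023, 0, -0.067, 0, 0, 0, 10]]}}

```text
time: 4.25
tool_pos: [0.5811, 0.1658, 0.1911]
tcp_rot: [2.202, 0.061, -2.193]
wrist_force: [-0.7, 3.8, 0.3]
width: 0.339
```

```bash
python3 - <<'E'
from h import *
s=monitor.read_state();print(inL(s["tool_pos"]),s["width"]*85,s["wrist_force"])
im=imaging.read_camera("scene");cv2.imwrite("pics/s3.png",im)
for c in("blue","red","yellow"):print(c,blobs(im,c,(260,100,100,120)))
crops("pics/c3.png",[(im,(260,90,110,110))],(600,600))
E
```

```text
[-0.0311 -0.0015  0.1911] 28.80353574890425 [-0.68096755  3.75417595  0.31840848]
blue [(14, (np.float64(324.0), np.float64(138.5)), (322, 137, 5, 4))]
red [(75, (np.float64(302.1), np.float64(133.9)), (299, 128, 9, 12))]
yellow [(17, (np.float64(323.9), np.float64(178.5)), (321, 177, 7, 4))]
```

View pics/c3.png

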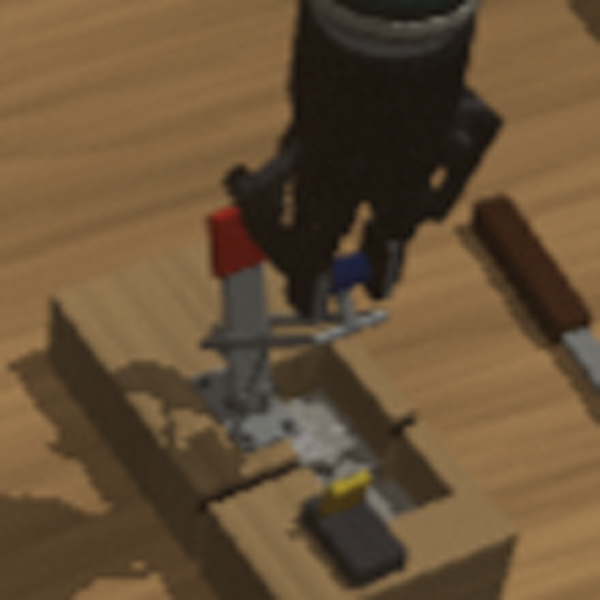

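The loop follows the arc with near-zero force and the lever is still upright (red at crop (235,240)). I'll carry on over the keeper.

Emit:
{"fn": "jog_arm", "kwargs": {"rows": [[0.005, 0, -0.007, 0, 0, 0, 10], [0.011, 0, -0.014, 0, 0, 0, 10], [0.0175, 0, -0.02, 0, 0, 0, 10], [0.024, 0, -0.026, 0, 0, 0, 10], [0.0315, 0, -0.031, 0, 0, 0, 10], [0.039, 0, -0.036, 0, 0, 0, 10], [0.047, 0, -0.04, 0, 0, 0, 10], [0.055, 0, -0.044, 0, 0, 0, 10], [0.0635, 0, -0.047, 0, 0, 0, 10], [0.072, 0, -0.05, 0, 0, 0, 10], [0.08, 0, -0.052, 0, 0, 0, 10], [0.087, 0, -0.053, 0, 0, 0, 10], [0.087, 0, -0.053, 0, 0, 0, 10]]}}

```text
time: 5.6
tool_pos: [0.6335, 0.1689, 0.1026]
tcp_rot: [2.2, 0.061, -2.195]
wrist_force: [1.7, 4.4, 1.0]
width: 0.344
```

```bash
python3 - <<'E'
from h import *
s=monitor.read_state();print(inL(s["tool_pos"]),s["width"]*85,s["wrist_force"])
im=imaging.read_camera("scene");cv2.imwrite("pics/s4.png",im)
for c in("blue","red","yellow"):print(c,blobs(im,c,(260,100,100,120)))
crops("pics/c4.png",[(im,(280,110,80,90))],(533,600))
E
```

```text
[ 0.0215 -0.0012  0.1026] 29.249695425371176 [1.72790341 4.37472764 1.00110699]
blue [(14, (np.float64(330.5), np.float64(173.5)), (329, 172, 4, 4))]
red [(115, (np.float64(302.1), np.float64(131.7)), (297, 125, 11, 14))]
yellow []
```

View pics/c4.png

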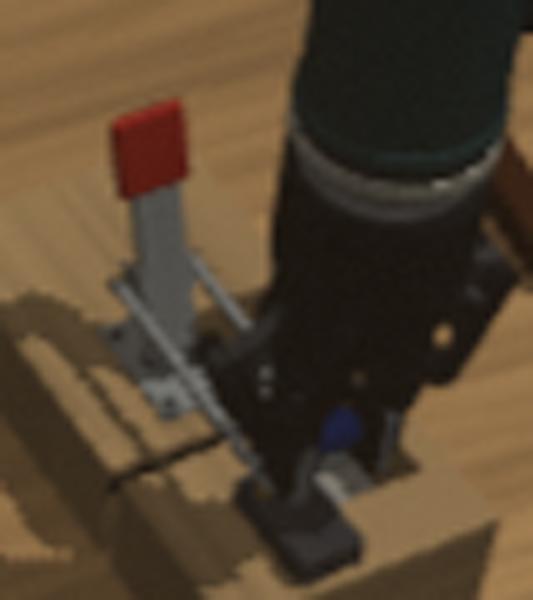

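The loop is over the keeper, the keeper is hidden by the fingers, and the lever is still up. I'll lower it onto its seat.

Emit:
{"fn": "jog_arm", "kwargs": {"rows": [[0.006, 0, -0.001, 0, 0, 0, 10], [0.012, 0, -0.001, 0, 0, 0, 10], [0.017, 0, -0.001, 0, 0, 0, 10], [0.02, 0, -0.001, 0, 0, 0, 10], [0.02, 0, -0.001, 0, 0, 0, 10], [0.02, 0, -0.001, 0, 0, 0, 10]]}}

```text
time: 6.25
tool_pos: [0.6341, 0.1689, 0.0819]
tcp_rot: [2.198, 0.061, -2.196]
wrist_force: [1.0, 4.9, 1.0]
width: 0.342
```

```bash
python3 - <<'E'
from h import *
s=monitor.read_state();print(inL(s["tool_pos"]),s["width"]*85,s["wrist_force"])
E
```

```text
[ 0.0221 -0.0012  0.0819] 29.059730732545738 [1.03195562 4.91479425 0.95310095]
```

Emit:
{"fn": "jog_arm", "kwargs": {"rows": [[0.002, 0, 0, 0, 0, 0, 10], [0.003, 0, 0, 0, 0, 0, 10], [0.003, 0, 0, 0, 0, 0, 10]]}}

```text
time: 6.55
tool_pos: [0.6342, 0.169, 0.0795]
tcp_rot: [2.199, 0.061, -2.196]
wrist_force: [-1.1, 3.7, 6.2]
width: 0.342
```

Contact with the seat (6 N upward). I'll release and rise.

Emit:
{"fn": "jog_arm", "kwargs": {"rows": [[0, 0, 0, 0, 0, 0, 45], [0, 0, 0, 0, 0, 0, 60], [0, 0, 0, 0, 0, 0, 70], [0, 0, 0, 0, 0, 0, 70], [-0.04, 0, 0, 0, 0, 0, 70], [-0.08, 0, 0, 0, 0, 0, 70], [-0.12, 0, 0, 0, 0, 0, 50], [-0.15, 0, 0, 0, 0, 0, 0], [-0.15, 0, -0.04, 0, 0, 0, 0], [-0.15, 0, -0.08, 0, 0, 0, 0], [-0.15, 0, -0.08, 0, 0, 0, 0]]}}

```text
time: 7.65
tool_pos: [0.7174, 0.1719, 0.2279]
tcp_rot: [2.2, 0.059, -2.195]
wrist_force: [-0.4, 0.9, -0.8]
width: 0.0
```

```bash
python3 - <<'E'
from h import *
s=monitor.read_state();print(inL(s["tool_pos"]),s["width"],s["wrist_force"])
im=imaging.read_camera("scene");cv2.imwrite("pics/s5.png",im);t=imaging.read_camera("top");cv2.imwrite("pics/t5.png",t)
for c in("blue","red","yellow"):print(c,blobs(im,c,(260,100,100,120)),blobs(t,c,(160,150,75,115)))
crops("pics/c5.png",[(im,(270,110,80,100)),(t,(160,150,80,100))],(400,500))
E
```

```text
[ 0.1054 -0.0026  0.2279] 0.0003903590410193737 [-0.36548687  0.86003178 -0.81778535]
blue [(44, (np.float64(327.6), np.float64(180.1)), (323, 177, 10, 7))] []
red [(113, (np.float64(301.2), np.float64(131.3)), (296, 125, 11, 14))] []
yellow [(7, (np.float64(323.3), np.float64(178.0)), (321, 177, 6, 3))] []
```

View pics/c5.png

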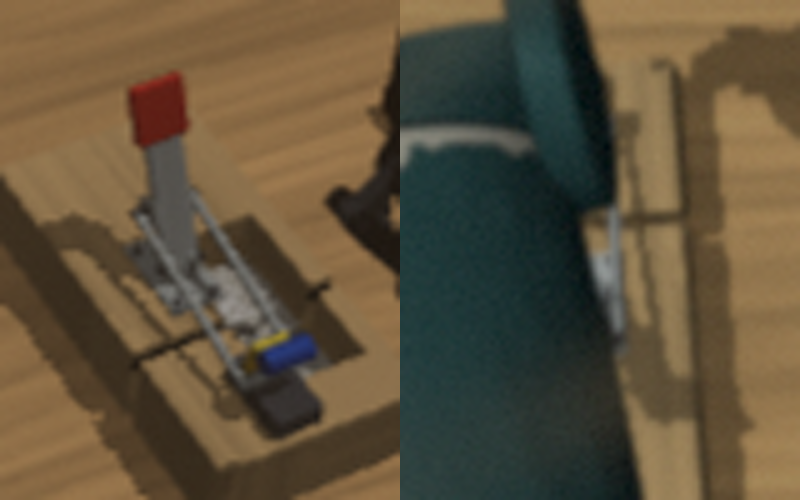

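```bash
python3 - <<'E'
from h import *
def onL(u,v,l=0):
    o,d=ray("scene",u,v); t=(l-(o-K)@V)/(d@V); return inL(o+t*d)
for l in(-.002,0): print("red",onL(301.2,131.3,l),"knob",onL(327.6,180.1,l))
s=monitor.read_state();R0=Ro.from_rotvec(s["tcp_rot"]).as_matrix()
def m(a,z): print((round(a,4),round(z,4)),np.round(R0.T@(L(a,z,-.0015)-s["tool_pos"]),3).tolist())
m(-.05,.228);m(-.06,.16)
for al in(80,75,70,65,60,55,50,45,40,35,30,25,20,15,10,5,0,-1):
    t=np.radians(al);p=np.array([-.098,.068])+.097*np.array([-np.cos(t),np.sin(t)])+.004*np.array([np.sin(t),np.cos(t)])
    print(al,end=" ");m(p[0]+.011,p[1])
E
```

```text
red [-0.1297 -0.002   0.1577] knob [ 0.0183 -0.002   0.1052]
red [-0.1325  0.      0.1544] knob [0.016  0.     0.1017]
(-0.05, 0.228) [0.0, -0.001, 0.152]
(-0.06, 0.16) [0.068, -0.0, 0.162]
80 (np.float64(-0.0999), np.float64(0.1642)) [0.064, -0.0, 0.202]
75 (np.float64(-0.1082), np.float64(0.1627)) [0.065, -0.0, 0.21]
70 (np.float64(-0.1164), np.float64(0.1605)) [0.068, -0.0, 0.218]
65 (np.float64(-0.1244), np.float64(0.1576)) [0.071, -0.0, 0.226]
60 (np.float64(-0.132), np.float64(0.154)) [0.074, -0.0, 0.234]
55 (np.float64(-0.1394), np.float64(0.1498)) [0.079, -0.0, 0.241]
50 (np.float64(-0.1463), np.float64(0.1449)) [0.083, -0.0, 0.248]
45 (np.float64(-0.1528), np.float64(0.1394)) [0.089, -0.0, 0.254]
40 (np.float64(-0.1587), np.float64(0.1334)) [0.095, -0.0, 0.26]
35 (np.float64(-0.1642), np.float64(0.1269)) [0.101, -0.0, 0.266]
30 (np.float64(-0.169), np.float64(0.12)) [0.108, -0.0, 0.271]
25 (np.float64(-0.1732), np.float64(0.1126)) [0.116, -0.0, 0.275]
20 (np.float64(-0.1768), np.float64(0.1049)) [0.123, 0.0, 0.278]
15 (np.float64(-0.1797), np.float64(0.097)) [0.131, 0.0, 0.281]
10 (np.float64(-0.1818), np.float64(0.0888)) [0.14, 0.0, 0.283]
5 (np.float64(-0.1833), np.float64(0.0804)) [0.148, 0.0, 0.285]
0 (np.float64(-0.184), np.float64(0.072)) [0.156, 0.0, 0.286]
-1 (np.float64(-0.1841), np.float64(0.0703)) [0.158, 0.0, 0.286]
```

Emit:
{"fn": "jog_arm", "kwargs": {"rows": [[0, 0, 0.05, 0, 0, 0, 0], [0, 0, 0.1, 0, 0, 0, 0], [0.02, 0, 0.145, 0, 0, 0, 0], [0.06, 0, 0.162, 0, 0, 0, 0], [0.066, 0, 0.175, 0, 0, 0, 0], [0.064, 0, 0.188, 0, 0, 0, 0], [0.064, 0, 0.202, 0, 0, 0, 0], [0.065, 0, 0.21, 0, 0, 0, 0], [0.068, 0, 0.218, 0, 0, 0, 0], [0.071, 0, 0.226, 0, 0, 0, 0], [0.074, 0, 0.234, 0, 0, 0, 0], [0.079, 0, 0.241, 0, 0, 0, 0], [0.083, 0, 0.248, 0, 0, 0, 0]], "force": 40}}

```text
time: 9.05
tool_pos: [0.4676, 0.1599, 0.1457]
tcp_rot: [2.201, 0.06, -2.194]
wrist_force: [7.8, -0.5, 0.4]
width: -0.001
```

```bash
python3 - <<'E'
from h import *
s=monitor.read_state();print(inL(s["tool_pos"]),s["width"],s["wrist_force"])
im=imaging.read_camera("scene");cv2.imwrite("pics/s6.png",im)
for c in("blue","red","yellow"):print(c,blobs(im,c,(260,100,100,120)))
crops("pics/c6.png",[(im,(260,100,90,110))],(450,550))
E
```

```text
[-0.1447 -0.0016  0.1457] -0.0008808835968502916 [ 7.8331447  -0.45443078  0.36906938]
blue [(45, (np.float64(325.7), np.float64(178.0)), (321, 175, 10, 7))]
red [(39, (np.float64(296.0), np.float64(133.3)), (292, 129, 11, 8))]
yellow []
```

View pics/c6.png

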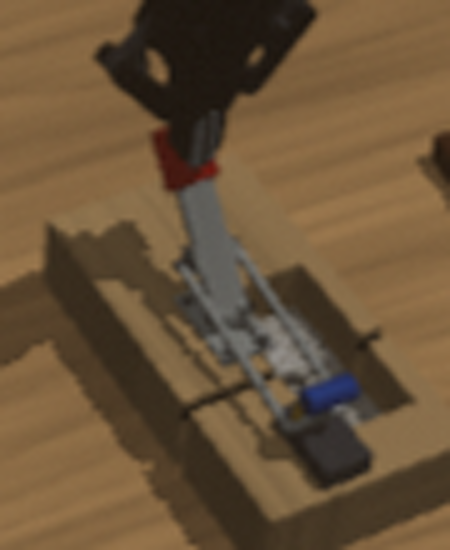

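The fingertips bear on the red pad, the loop is drawn up against the keeper, and the contact force is 8 N. I'll continue down the arc.

Emit:
{"fn": "jog_arm", "kwargs": {"rows": [[0.006, 0, 0.006, 0, 0, 0, 0], [0.012, 0, 0.012, 0, 0, 0, 0], [0.018, 0, 0.018, 0, 0, 0, 0], [0.025, 0, 0.023, 0, 0, 0, 0], [0.033, 0, 0.027, 0, 0, 0, 0], [0.04, 0, 0.03, 0, 0, 0, 0], [0.048, 0, 0.033, 0, 0, 0, 0]]}}

```text
time: 9.8
tool_pos: [0.433, 0.1582, 0.0962]
tcp_rot: [2.199, 0.06, -2.196]
wrist_force: [1.6, 0.1, 1.2]
width: -0.005
```

Emit:
{"fn": "jog_arm", "kwargs": {"rows": [[0.005, 0, 0.001, 0, 0, 0, 0], [0.01, 0, 0.002, 0, 0, 0, 0], [0.015, 0, 0.003, 0, 0, 0, 0]]}}

```text
time: 10.1
tool_pos: [0.4287, 0.1579, 0.0799]
tcp_rot: [2.195, 0.059, -2.199]
wrist_force: [-0.3, 0.0, 0.1]
width: -0.001
```

```bash
python3 - <<'E'
from h import *
s=monitor.read_state();print(inL(s["tool_pos"]),s["width"],s["wrist_force"])
im=imaging.read_camera("scene");cv2.imwrite("pics/s7.png",im)
for c in("blue","red","yellow"):print(c,blobs(im,c,(260,100,100,120)))
crops("pics/c7.png",[(im,(260,100,90,110))],(450,550))
E
```

```text
[-0.1836 -0.0015  0.0799] -0.0010300272990103215 [-0.34879861  0.03563177  0.14512219]
blue [(42, (np.float64(323.8), np.float64(174.8)), (319, 172, 10, 7))]
red [(41, (np.float64(288.6), np.float64(141.1)), (283, 138, 14, 8))]
yellow []
```

View pics/c7.png

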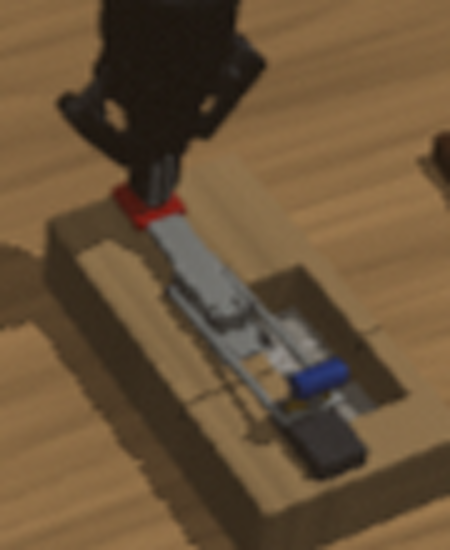

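The lever has snapped nearly level and the seam is closed. I'll press firmly onto the stop.

Emit:
{"fn": "jog_arm", "kwargs": {"rows": [[0.004, 0, 0.001, 0, 0, 0, 0], [0.007, 0, 0.001, 0, 0, 0, 0], [0.009, 0, 0.001, 0, 0, 0, 0], [0.01, 0, 0.001, 0, 0, 0, 0]]}}

```text
time: 10.55
tool_pos: [0.4264, 0.1576, 0.0714]
tcp_rot: [2.19, 0.058, -2.203]
wrist_force: [-12.6, -2.3, 27.0]
width: 0.003
```

Hard stop reached (27 N) at the level height of 0.071. I'll retreat.

Emit:
{"fn": "jog_arm", "kwargs": {"rows": [[-0.02, 0, 0, 0, 0, 0, 0], [-0.06, 0, 0, 0, 0, 0, 0], [-0.11, 0, 0, 0, 0, 0, 0], [-0.15, 0, 0, 0, 0, 0, 0], [-0.15, 0.05, 0, 0, 0, 0, 0], [-0.15, 0.1, 0, 0, 0, 0, 0], [-0.15, 0.15, 0, 0, 0, 0, 0], [-0.15, 0.2, 0, 0, 0, 0, 0], [-0.15, 0.2, 0, 0, 0, 0, 0], [-0.15, 0.2, 0, 0, 0, 0, 0]]}}

```text
time: 11.55
tool_pos: [0.4373, -0.0435, 0.2209]
tcp_rot: [2.192, 0.055, -2.205]
wrist_force: [-0.8, 0.8, -0.1]
width: -0.002
```

```bash
python3 - <<'E'
from h import *
s=monitor.read_state();print(inL(s["tool_pos"]),s["width"],s["wrist_force"])
im=imaging.read_camera("scene");cv2.imwrite("pics/s8.png",im);t=imaging.read_camera("top");cv2.imwrite("pics/t8.png",t)
for c in("blue","red","yellow"):print(c,blobs(im,c,(260,100,100,120)),blobs(t,c,(160,150,75,115)))
t0=cv2.imread("pics/top0.png");s0=cv2.imread("pics/scene0.png")
print("star diff",cv2.absdiff(t,t0)[200:240,370:410].max(),cv2.absdiff(im,s0)[205:245,95:140].max())
crops("pics/c8.png",[(im,(260,100,90,110)),(t,(160,150,90,110))],(400,490))
E
```

```text
[-0.1856 -0.2031  0.2209] -0.001924707766936897 [-0.79186629  0.79503791 -0.14378949]
blue [(42, (np.float64(323.8), np.float64(174.8)), (319, 172, 10, 7))] [(60, (np.float64(194.1), np.float64(176.6)), (189, 174, 11, 6))]
red [(79, (np.float64(288.8), np.float64(140.9)), (283, 137, 13, 10))] [(128, (np.float64(200.4), np.float64(243.9)), (195, 238, 12, 12))]
yellow [] []
star diff 13 8
```

View pics/c8.png

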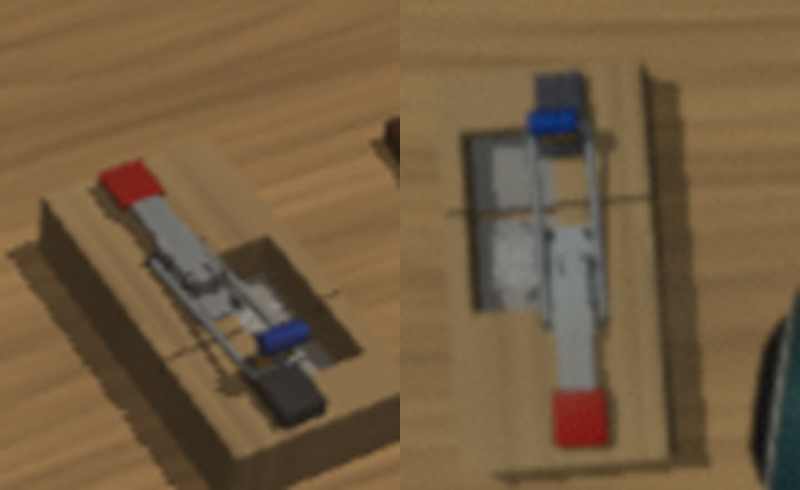

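```bash
python3 - <<'E'
from h import *
from workcell import finish_job
print("red",tri((288.8,140.9),(200.4,243.9)),"knob",tri((323.8,174.8),(194.1,176.6)))
print(finish_job())
E
```

```text
red (array([0.42536653, 0.15633254, 0.07022064]), np.float64(0.0012303680254744404)) knob (array([0.60891009, 0.16689034, 0.10433708]), np.float64(0.002865861531528494))
the job is handed in; nothing more can be done
None
```

The open mould is now latched shut, and I handed the job in at about 11.6 s of the 48 s allowed.

I pinched the blue knob and swung the loop over the yellow keeper. I lowered it onto the seat while the lever was still about 70° up; contact showed as about 6 N. After letting go, I pressed the red lever down its arc with shut fingertips. It snapped past centre, and I pushed it on to the level stop, where the wrist read at most 27 N.

**Last checks, arm clear:**
- **Lever:** it stayed level after I let go, with the red pad at z ≈ 0.070 m (expected about 0.07 m).
- **Seam:** the gap between the mould halves shows only as a thin line, so the far half is drawn in.
- **Loop:** it is hooked behind the keeper.
- **Star:** its image area is unchanged in both views.
- **Robot:** the gripper was touching nothing.

**What did not fully agree:**
- **Knob height:** the final knob height read 0.104 m with a 3 mm gap between the two camera rays. That is within a few millimetres of the expected height.
- **Keeper:** the yellow plate gave no colour-mask hit in the final pictures, apparently hidden by the knob. I judged the hooking from the loop and the closed seam.

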